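Hold the end panel against a cooling tray while it is screwed on

TASK

Take the loose brass end panel that fits the open end of the cooling tray (full tray width and full height, not the narrower or the lower one) out of the slotted rack and stand it on edge behind the lip of the assembly cradle, square and centred in front of the tray's open end. Then push it flush against the tray with a steady force of about 8 newtons (5 to 12 is fine), without driving the sprung tray to the end of its travel, and finish while still holding it there, so that a colleague can put the screws in. Leave the other panels in the rack, the screwdriver and the cup alone.

Things in the scene. Friction and masses are not known exactly. Their poses are not given: they have to be found in the camera images.
- end_panel_c (a point): centre of the end panel to be held: loose brass plate 6 mm thick (its x), 150 mm wide (its y), 80 mm tall (its z, up), 0.37 to 0.65 kg, both faces alike, a small dark screw hole near each corner. Starts on edge in one of the three rack slots. The point is 40 mm above its lower and 40 mm below its upper edge. Best gripped across the 6 mm at the middle of the upper edge, from above.
- small_panel_c (a point): centre of another brass panel in the rack, to be left alone: 6 mm thick (x), 105 mm wide (y), 80 mm tall; the point is 40 mm above its lower edge
- low_panel_c (a point): centre of another brass panel in the rack, to be left alone: 6 mm thick (x), 150 mm wide (y), only 50 mm tall; the point is 25 mm above its lower edge
- rack: fixed dark wooden slotted rack, base 200 (x) x 130 (y) x 12 mm, origin under its centre. Three slots along its y, at x = -75, 0 and +75 mm, each holds one panel upright, faces towards the rack's +x and -x. Slot floor 12 mm above the work surface; slots 10 mm wide between teeth that reach 28 mm above the work surface.
- cradle: fixed assembly cradle: plywood board 20 mm thick, from x = -50 to +250 mm, 200 mm wide. Its x axis (level) is the direction in which the panel is pushed; origin at the underside of the board (work surface level), straight below the tray's mouth at rest. Aluminium backstop at x = 195 to 215 mm, up to 80 mm high.
- sill (a point): where the panel is stood: on top of the cradle's board (20 mm above the work surface), middle of the 28 mm gap between the aluminium lip (170 mm wide, 12 mm above the board, inner face at cradle x = -28 mm) and the mouth of the unpushed tray (x = 0); same axes as the cradle
- tray_mouth (a point): centre of the open end (mouth) of the brass cooling tray, in the plane of its edges, 60 mm above the work surface, axes as the cradle (x into the tray), moves with the tray. U-shaped: sides 5 mm thick, 150 mm over the outsides, 5 mm bottom, open above; rim 98 mm above the work surface, free room inside for fingers. Tray 160 mm long. With the panel flush, its centre is 3 mm to the -x side of this point.
- tray (a joint): slide of the tray against the backstop spring, in m: 0 at rest, grows as the tray is pushed along the cradle's +x, end of travel 0.018. Spring 1000 N/m without preload, so 0.008 means about 8 N.
- screwdriver: screwdriver lying on the bench, about 200 mm long, to be left alone
- cup: white cupping cup, 84 mm across, 70 mm high, to be left alone; origin under its centre

How it is judged:
By the outcome, as a careful person would: the job done as asked, in the order asked, and still so for the second after the job is handed in, while the arm keeps its last pose, push and grip.
It also fails if it takes over 45 s, if anything falls off the work surface, if the arm or the gripper's body presses on something with over 40 N, if the wrist force passes 120 N, or if a joint passes its speed limit or range.

ROBOT

A 6-joint arm with a two-finger parallel gripper is mounted at the origin on the work surface. World frame = base frame: x ahead of the robot, y to its left, z up, the work surface at z = 0. Lengths are in m, angles in rad, forces in N, time in s.
With the tool pointing down it reaches from about 0.25 to 0.725 m from the base axis. Payload 4 kg.
Tool frame: the origin (TCP) lies on the centre line of the jaws, within the pads' length; the fingertips stand 25 mm ahead of it and the grasp point (between the pads) lies 6 mm ahead of it; z points along the fingers, y is the line along which they close (so a half turn about z gives the same grasp; the last joint's range is limited). The gripper opens to 85 mm and grips with 20 to 120 N. Pads are 22 mm wide; open, the fingers measure 114 mm over their backs; the gripper's body (76 mm by 85 mm) begins 54 mm behind the grasp point. The pads swing forward as they close: fully open they stand 13 mm farther back than shut.
Start: joints at [-1.297, 0.241, 0.005, 1.335, 0, 1.571], TCP at [0.135, -0.481, 0.256] pointing down, gripper open.
Joint ranges: [-2.72, 2.72], [-1.05, 1.87], [-1.09, 1.28], [-1.99, 2.15], [-1.42, 1.44], [-3.14, 3.14]. Speed limits (rad/s): [2.79, 2.79, 3.14, 3.14, 3.14, 3.14].

INTERFACE

Orientations are given as a unit quaternion [x, y, z, w].
In Python, from plant import arm gives the robot as it stands. The module is installed in compiled form; this text tells all that it offers.
- The arm moves only by the tool play_rows, never from a script. Its argument "commands" is a list of rows, each an object with "claw": the opening, from 0 (shut) to 1 (fully open); "linear": the shift along the tool's x, y, z in mm, a list of three; "yaw": the turn about the tool's z in degrees. A call has 1 to 20 rows; each row is the pose to reach, as a shift and turn from the pose commanded when the call began, along the tool's axes at that moment; what a row does not reach only later rows make up. A row lasts 1/12 s, in which the tool goes at most 41.7 mm and 7.16 degrees, less where a joint would pass 70% of its speed; a pose out of reach is approached as far as the arm can. A call with a gripper value outside its range is refused whole. The fingers move at their own pace and stop on an object; "squeeze" is the grip in N (left out, the last holds). Time passes only in rows, so rows that repeat a pose let the fingers close. It gives the time, the measured TCP pose, the force, the opening and the grip force at its end, in the units of the state.
- arm.get_obs(): the state, without advancing time (a new reading comes with each control period).
- arm.capture(name): name is "scene" or "side" or "wrist"; returns (picture, depth): 480x640x3 uint8, red, green, blue; 480x640 float32, m along the optical axis (not along the pixel's ray), 0 where there is no reading.
- arm.camera_params(name): a dict with "fx", "fy", "cx", "cy" (pixels), "dist" ([k1, k2, p1, p2, k3] as OpenCV has them; the pictures are not rectified), "R" (3x3) and "t" (3): a world point X has camera coordinates R X + t. Camera axes: x right, y down, z forward; pixel columns grow to the right and rows downward; lengths in m; the calibration is good to about 2 mm. A picture is of the moment at which its call begins: read the wrist's pose just before it. camera_params takes no time and is no camera call; for the wrist camera it gives the pose at the moment of the call.
- arm.finish_job(): hands the job in; it is judged then, once.
The state is a dict: "clock": time; "joint_pos": joint angles; "dq": joint speeds; "tau": joint torques, N m; "tcp_pos": TCP position; "tool_rot": TCP orientation; "ft_force": force on the tool from outside, world axes, zero at the start; "wrist_torque": the same for the moment, N m; "grip_width": opening from 0.0 (shut) to 1.0 (fully open); "grasp_force": force on a finger pad.
Only numpy, scipy, OpenCV 4.12 (cv2) and the standard library are available. Lean on these libraries where they do the work, as an engineer would, in place of code of your own. Each camera call takes 0.05 s, during which the arm holds its last target. There are 200 camera calls.

## Working session

There is one attempt and no reset: what is moved stays moved. The work goes in short steps, Python scripts to look and compute and a tool call to move; the robot and the scene stay as the last step left them, time stands still between calls to the robot, and variables do not carry over. Pictures are saved under pics/ and viewed, at most 10 in all, crops included, and the job is handed in when it is done.

Besides the shell and the picture viewer there is one more tool, called after ">>>" as name(argument=value, ...), one argument or row to a line, values as JSON. play_rows: Moves the arm, as the interface text tells. Its arguments: {"type":"object","properties":{"commands":{"type":"array"},"squeeze":{"type":"number"}},"required":["commands"]}

```bash
mkdir -p pics; python3 - <<'E'
from plant import arm
import cv2,numpy as np
o=arm.get_obs(); print(o['clock'],o['tcp_pos'],o['tool_rot'],o['grip_width'])
for n in ['scene','side']:
    im,d=arm.capture(n); cv2.imwrite(f'pics/{n}0.png',im[:,:,::-1]); np.savez(f'{n}0.npz',im=im,d=d)
    p=arm.camera_params(n); print(n,p['fx'],p['fy'],p['cx'],p['cy'],p['dist'],(-np.array(p['R']).T@p['t']).round(3),np.array(p['R']).round(2).tolist())
E
```

```text
0.0 [ 0.13505321 -0.48080193  0.25542155] [ 9.90641771e-01  1.36483708e-01 -1.35959696e-04 -1.02943622e-03] 1.0000905235778643
scene 611.1696488106641 611.1696488106641 313.9580865842252 244.92543601927625 [-0.11485558  0.          0.          0.          0.        ] [ 1.2   -0.688  0.734] [[0.72, 0.69, 0.0], [0.42, -0.44, -0.8], [-0.55, 0.57, -0.6]]
side 596.970895678732 596.970895678732 318.9621242731466 243.6497026027677 [-0.18143407  0.          0.          0.          0.        ] [ 0.563 -0.901  0.559] [[1.0, -0.02, -0.01], [-0.02, -0.5, -0.87], [0.01, 0.87, -0.5]]
```

View pics/scene0.png

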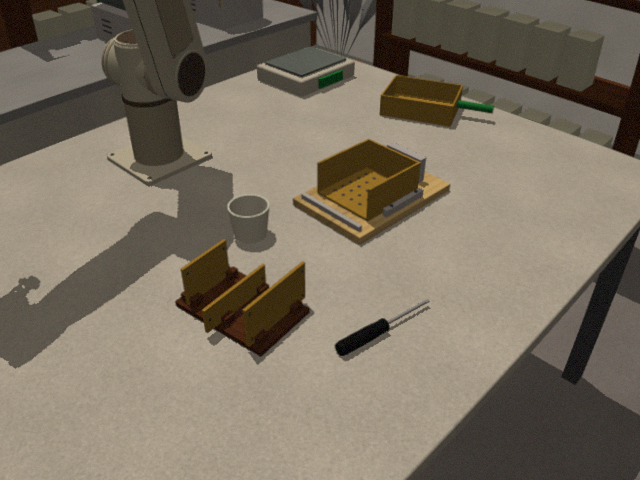

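View pics/side0.png

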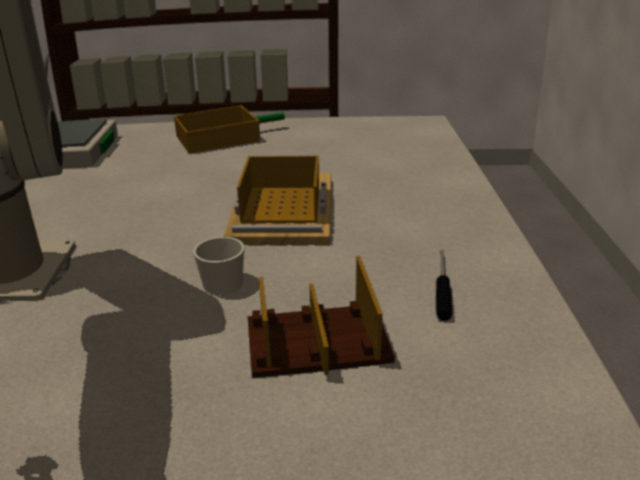

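The scene view shows the rack with three panels. The full-size one is nearest, at about (275,305); the low one is at (237,300) and the narrow one at (205,272). The tray is at (370,180), with the lip in front of it at (330,210). In the side view the target panel is at (368,307) and the lip at (278,229). Next I'll get metric positions.

```bash
cat > h.py <<'E'
import numpy as np,cv2
from plant import arm
def cloud(p,d,mask):
    v,u=np.nonzero(mask&(d>0))
    K=np.array([[p['fx'],0,p['cx']],[0,p['fy'],p['cy']],[0,0,1]])
    xy=cv2.undistortPoints(np.c_[u,v].astype(np.float64)[:,None],K,np.array(p['dist']))[:,0]
    z=d[v,u].astype(float)
    return (np.c_[xy*z[:,None],z]-np.array(p['t']))@np.array(p['R']),u,v
def rect(P): # min-area rectangle in xy: centre, sizes mm, long-axis angle deg
    (c,s,a)=cv2.minAreaRect((P[:,:2]*1000).astype(np.float32))
    if s[0]<s[1]: s=s[::-1];a+=90
    return np.round(c,1),np.round(s,1),round((a+90)%180-90,2)
def gold(im):
    h=cv2.cvtColor(im,cv2.COLOR_RGB2HSV); return (h[...,0]>12)&(h[...,0]<30)&(h[...,1]>150)
E
python3 - <<'E'
from h import *
for n in ['scene','side']:
    z=np.load(n+'0.npz');im,d=z['im'],z['d'];p=arm.camera_params(n)
    m=gold(im).astype(np.uint8); k,l,st,c=cv2.connectedComponentsWithStats(m)
    print(n)
    for i in range(1,k):
        if st[i,4]<150: continue
        P,u,v=cloud(p,d,(l==i)); P=P[P[:,2]<.15]
        if len(P)<100: continue
        print(st[i].tolist(),'zmin/max',np.percentile(P[:,2],[1,50,99]).round(4),'all',rect(P))
        for lo,hi in [(.03,.2),(.06,.2)]:
            Q=P[(P[:,2]>lo)]
            if len(Q)>50: print('   z>',lo,rect(Q))
    h=cv2.cvtColor(im,cv2.COLOR_RGB2HSV)
    for a in ([(330,212),(370,230)] if n=='scene' else [(278,229),(240,222),(200,200)]): print(a,h[a[1],a[0]],cloud(p,d,np.pad(np.ones((1,1),bool),((a[1],479-a[1]),(a[0],639-a[0]))))[0])
E
```

```text
scene
[381, 72, 82, 54, 3020] zmin/max [0.0006 0.0315 0.0609] all (array([  -1.9, 1151.6]), array([1328.7,  242.8]), -56.14)
   z> 0.03 (array([303.2, 679.2]), array([200. , 179.2]), 23.34)
   z> 0.06 (array([305.6, 676.9]), array([199.2, 165.7]), 22.36)
[318, 139, 103, 82, 5357] zmin/max [0.0232 0.053  0.098 ] all (array([499.9, 204.3]), array([165.9, 155.6]), 86.98)
   z> 0.03 (array([499.9, 204.3]), array([165.9, 155.6]), 86.98)
   z> 0.06 (array([499.9, 204.3]), array([165.9, 155.6]), 87.0)
[182, 239, 47, 67, 1670] zmin/max [0.0112 0.0553 0.0927] all (array([ 496.4, -228. ]), array([104.1,  27.1]), -89.12)
   z> 0.03 (array([ 496.6, -227.4]), array([104.5,  19. ]), -83.71)
   z> 0.06 (array([ 492.8, -227.6]), array([104. ,  10.1]), -82.89)
[200, 262, 104, 88, 4056] zmin/max [0.0101 0.0468 0.0926] all (array([ 585.2, -217.9]), array([155.7, 154.9]), -73.29)
   z> 0.03 (array([ 603.4, -212.2]), array([168.7,  85.1]), -82.37)
   z> 0.06 (array([ 603.3, -211.4]), array([167.7,  84.2]), -82.79)
(330, 212) [ 9 27 65] [[0.49932099 0.0861363  0.02823437]]
(370, 230) [ 19 128 180] [[0.593
[... 785 characters left out ...]
6)
[259, 278, 14, 90, 505] zmin/max [0.0103 0.0614 0.0932] all (array([ 489., -169.]), array([230.9,  14.1]), -84.67)
   z> 0.03 (array([ 494.5, -232.3]), array([103.8,   6.7]), -83.41)
   z> 0.06 (array([ 494.5, -232.2]), array([103.6,   6.7]), -83.44)
[309, 284, 22, 90, 854] zmin/max [0.0047 0.0436 0.0635] all (array([ 571.6, -214.6]), array([177.9,  20.7]), -83.5)
   z> 0.03 (array([ 568.3, -228.6]), array([149.4,   6.6]), -83.13)
   z> 0.06 (array([ 568.2, -228.3]), array([148.8,   6.2]), -83.08)
(278, 229) [15 39 52] [[0.499963   0.08590215 0.02717209]]
(240, 222) [ 18 163  97] [[0.42428375 0.12591426 0.0231129 ]]
(200, 200) [ 17  61 137] [[3.19708058e-01 2.79046676e-01 1.79470468e-04]]
```

```bash
python3 - <<'E'
from h import *
a=np.radians(87.3);ax=np.array([np.cos(a),np.sin(a)]);ay=np.array([-ax[1],ax[0]])
for n in ['scene','side']:
    z=np.load(n+'0.npz');im,d=z['im'],z['d'];p=arm.camera_params(n)
    P,u,v=cloud(p,d,np.ones((480,640),bool)); g=gold(im)[v,u]; 
    s=P[:,:2]-[.5,.2]; X=s@ax;Y=s@ay; near=(abs(X)<.2)&(abs(Y)<.13)
    R=near&g&(P[:,2]>.06)&(P[:,2]<.101)
    print(n,'tray X',np.percentile(X[R],[0,1,3,97,99,100]).round(4),'Y',np.percentile(Y[R],[0,1,3,97,99,100]).round(4))
    for sg in (-1,1):
        W=R&(abs(Y-sg*.0725)<.012)
        if W.sum()>30: print('  side',sg,W.sum(),'Xmin',np.percentile(X[W],[0,1,3,10]).round(4),'slope deg',np.degrees(np.polyfit(X[W],Y[W],1)[0]),np.median(Y[W]))
    L=near&(X<-.08)&(P[:,2]>.0305)&(P[:,2]<.036); print('  lip',L.sum(),np.percentile(X[L],[1,10,50,90,99]).round(4),np.percentile(Y[L],[0,1,99,100]).round(4),'slope',np.degrees(np.polyfit(Y[L],X[L],1)[0]))
    B=near&(P[:,2]>.015)&(P[:,2]<.024); print('  board',rect(P[B]),'z',np.median(P[B,2]))
    C=(P[:,2]>.055)&(P[:,2]<.075)&~g&(abs(P[:,0]-.42)<.1)&(abs(P[:,1]+.04)<.12)
    print('  cup',rect(P[C]) if C.sum()>20 else C.sum())
E
```

```text
scene tray X [-0.079  -0.0751 -0.0711  0.0829  0.0843  0.087 ] Y [-0.0778 -0.0759 -0.0751  0.0739  0.0748  0.078 ]
  side -1 857 Xmin [-0.079  -0.0761 -0.0747 -0.0651] slope deg -0.01563576924026442 -0.07327543601055903
  side 1 820 Xmin [-0.0766 -0.0736 -0.071  -0.0605] slope deg -0.6512354414307316 0.07163137521756527
  lip 210 [-0.1154 -0.1137 -0.1095 -0.1043 -0.103 ] [-0.0826 -0.0821  0.081   0.0857] slope 0.19830200951944632
  board (array([500.9, 223.4]), array([303.8, 205.3]), 86.57) z 0.019799434891560996
  cup (array([407.5, -52.7]), array([86.7, 81.3]), -42.49)
side tray X [-0.0818 -0.0784 -0.0765  0.0822  0.0832  0.0855] Y [-0.0759 -0.0758 -0.0755  0.0698  0.0711  0.0737]
  side -1 234 Xmin [-0.0811 -0.0803 -0.0791 -0.0774] slope deg 2.733162043672264 -0.0727595340612292
  side 1 369 Xmin [-0.0818 -0.0784 -0.0771 -0.0717] slope deg -1.0924451455537827 0.06804550338674724
  lip 274 [-0.1186 -0.1166 -0.1124 -0.1068 -0.1045] [-0.0843 -0.0829  0.0809  0.083 ] slope 0.5319803022350296
  board (array([503.2, 220.2]), array([304., 199.]), 86.81) z 0.020337340208844767
  cup (array([408.9, -56.8]), array([85. , 84.2]), 83.42)
```

>>> play_rows(
  commands=[
    {"claw": 1, "linear": [40, -9, 4], "yaw": -7},
    {"claw": 1, "linear": [80, -19, 8], "yaw": -14},
    {"claw": 1, "linear": [120, -28, 12], "yaw": -21},
    {"claw": 1, "linear": [160, -38, 16], "yaw": -28},
    {"claw": 1, "linear": [200, -47, 20], "yaw": -35},
    {"claw": 1, "linear": [240, -57, 24], "yaw": -42},
    {"claw": 1, "linear": [280, -66, 28], "yaw": -49},
    {"claw": 1, "linear": [320, -75, 32], "yaw": -56},
    {"claw": 1, "linear": [360, -85, 36], "yaw": -63},
    {"claw": 1, "linear": [400, -94, 40], "yaw": -70},
    {"claw": 1, "linear": [440, -104, 44], "yaw": -77},
    {"claw": 1, "linear": [480, -113, 48], "yaw": -81.7},
    {"claw": 1, "linear": [520, -122, 52], "yaw": -81.7},
    {"claw": 1, "linear": [562, -132, 55], "yaw": -81.7},
    {"claw": 1, "linear": [562, -132, 55], "yaw": -81.7},
    {"claw": 1, "linear": [562, -132, 55], "yaw": -81.7},
    {"claw": 1, "linear": [562, -132, 55], "yaw": -81.7},
    {"claw": 1, "linear": [562, -132, 55], "yaw": -81.7},
  ],
  squeeze=80,
)

```text
clock: 1.6
tcp_pos: [0.6395, -0.2031, 0.2013]
tool_rot: [0.661, 0.751, -0.0, -0.0]
ft_force: [-0.3, -0.2, 0.6]
grip_width: 1.002
grasp_force: 0.0
```

```bash
python3 - <<'E'
from h import *
p=arm.camera_params('wrist'); im,d=arm.capture('wrist'); cv2.imwrite('pics/w1.png',im[:,:,::-1])
print((-np.array(p['R']).T@p['t']).round(3),np.array(p['R']).round(2).tolist(), d[d>0].min())
P,u,v=cloud(p,d,gold(im)); s=P[:,:2]-[.64,-.202]
near=(abs(s@[.992,.129])<.02)
for lo,hi in [(.03,.1),(.06,.1),(.088,.096)]:
    Q=P[near&(P[:,2]>lo)&(P[:,2]<hi)]; print(len(Q),rect(Q) if len(Q)>20 else '',np.percentile(Q[:,2],99) if len(Q) else '')
E
```

```text
[ 0.631 -0.128  0.32 ] [[0.99, 0.13, 0.0], [0.12, -0.95, 0.3], [0.04, -0.3, -0.95]] 0.061350565
1516 (array([ 636.7, -198.5]), array([148.5,  10.9]), -82.51) 0.09451940464145114
1515 (array([ 639.1, -198.2]), array([148.5,   5.6]), -82.9) 0.09451942421492804
1515 (array([ 639.1, -198.2]), array([148.5,   5.6]), -82.9) 0.09451942421492804
```

View pics/w1.png

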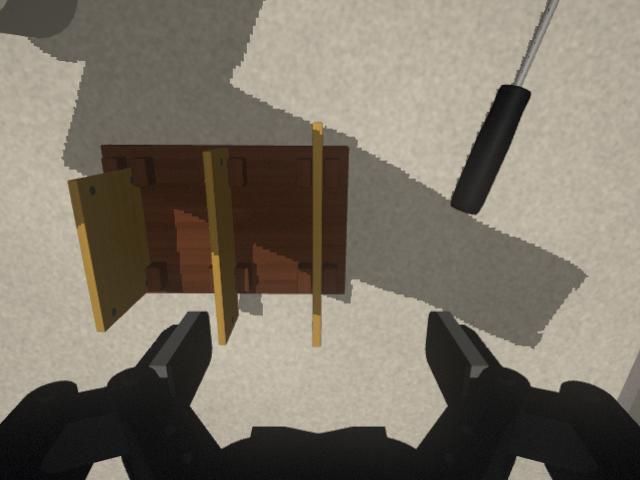

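The wrist view shows the full-width panel seen edge on at (317,235), midway between the open fingers, which are at about (190,340) and (445,340). Descending and gripping.

>>> play_rows(
  commands=[
    {"claw": 1, "linear": [3, 0, 40], "yaw": 0},
    {"claw": 1, "linear": [3, 0, 75], "yaw": 0},
    {"claw": 1, "linear": [3, 0, 105], "yaw": 0},
    {"claw": 1, "linear": [3, 0, 120], "yaw": 0},
    {"claw": 1, "linear": [3, 0, 125], "yaw": 0},
    {"claw": 1, "linear": [3, 0, 125], "yaw": 0},
    {"claw": 0.4, "linear": [3, 0, 125], "yaw": 0},
    {"claw": 0.3, "linear": [3, 0, 125], "yaw": 0},
    {"claw": 0.2, "linear": [3, 0, 125], "yaw": 0},
    {"claw": 0, "linear": [3, 0, 125], "yaw": 0},
    {"claw": 0, "linear": [3, 0, 125], "yaw": 0},
    {"claw": 0, "linear": [3, 0, 125], "yaw": 0},
    {"claw": 0, "linear": [3, 0, 125], "yaw": 0},
    {"claw": 0, "linear": [3, 0, 125], "yaw": 0},
  ],
  squeeze=80,
)

```text
clock: 2.82
tcp_pos: [0.6399, -0.1995, 0.0769]
tool_rot: [0.66, 0.751, -0.0, 0.0]
ft_force: [-3.4, 0.5, 5.0]
grip_width: 0.06
grasp_force: 78.7
```

>>> play_rows(
  commands=[
    {"claw": 0, "linear": [0, 0, -8], "yaw": 0},
    {"claw": 0, "linear": [0, 0, -20], "yaw": 0},
    {"claw": 0, "linear": [0, 0, -40], "yaw": 0},
    {"claw": 0, "linear": [0, 0, -65], "yaw": 0},
    {"claw": 0, "linear": [0, 0, -90], "yaw": 0},
    {"claw": 0, "linear": [0, 0, -115], "yaw": 0},
    {"claw": 0, "linear": [0, 0, -125], "yaw": 0},
    {"claw": 0, "linear": [0, 0, -125], "yaw": 0},
    {"claw": 0, "linear": [0, 0, -125], "yaw": 0},
    {"claw": 0, "linear": [0, 0, -125], "yaw": 0},
  ],
  squeeze=80,
)

```text
clock: 3.65
tcp_pos: [0.6391, -0.1989, 0.1988]
tool_rot: [0.66, 0.751, -0.001, -0.002]
ft_force: [-1.0, 0.5, -8.2]
grip_width: 0.062
grasp_force: 78.2
```

```bash
cat >> h.py <<'E'
def panel(n,c,z0,r=.1,zlo=.0,zhi=.3,save=None):
    p=arm.camera_params(n); im,d=arm.capture(n)
    if save: cv2.imwrite(save,im[:,:,::-1])
    P,u,v=cloud(p,d,gold(im)); P=P[(np.hypot(*(P[:,:2]-c).T)<r)&(P[:,2]>zlo)&(P[:,2]<zhi)]
    if len(P)<100: print(n,len(P));return P
    print(n,len(P),'z',np.percentile(P[:,2],[1,99]).round(4),rect(P)); 
    q=P-P.mean(0); w=np.linalg.svd(q,full_matrices=0)[2][2]; print('   normal',w.round(4),'tilt deg',round(np.degrees(np.arcsin(w[2]))*np.sign(w[:2]@[.5,.86]),2),'ang',round(np.degrees(np.arctan2(w[1],w[0]))%180,2))
    return P
E
python3 - <<'E'
from h import *
o=arm.get_obs(); print(o['tcp_pos'],o['tool_rot'],o['ft_force'])
for n in ['scene','side','wrist']: panel(n,[.639,-.199],0,.09,.11)
E
```

```text
[ 0.63908129 -0.19893251  0.19883897] [ 0.66003931  0.75122814 -0.00081625 -0.00192784] [-1.00243879  0.46041872 -8.19249221]
scene 2141 z [0.135  0.2531] (array([ 640.5, -198.4]), array([118.6,  95.7]), -43.67)
   normal [ 0.9906  0.1256 -0.0542] tilt deg -3.1 ang 7.22
side 1101 z [0.1405 0.2557] (array([ 640.4, -207.7]), array([107.6,  90. ]), 58.15)
   normal [0.9825 0.173  0.0697] tilt deg 4.0 ang 9.99
wrist 5616 z [0.2132 0.216 ] (array([ 623.6, -175. ]), array([100.4,  32. ]), -82.79)
   normal [-0.0215 -0.0012 -0.9998] tilt deg 88.76 ang 3.23
```

```bash
python3 - <<'E'
from h import *
for n in ['scene','side']: panel(n,[.639,-.199],0,.09,.11,.172,save=f'pics/{n}2.png')
p=arm.camera_params('wrist'); im,d=arm.capture('wrist'); P,u,v=cloud(p,d,gold(im))
P=P[(abs(P[:,2]-.215)<.012)&(abs((P[:,:2]-[.639,-.199])@[.992,.129])<.008)]; print(len(P),rect(P))
E
```

```text
scene 1162 z [0.1346 0.1715] (array([ 641.9, -196.9]), array([149.7,   8. ]), -83.83)
   normal [ 0.9909  0.1346 -0.0102] tilt deg -0.58 ang 7.73
side 461 z [0.1399 0.1714] (array([ 639.4, -206.1]), array([139.6,   5.3]), -80.7)
   normal [0.9899 0.1419 0.0055] tilt deg 0.32 ang 8.16
5630 (array([ 637.3, -173.7]), array([100.6,   6. ]), -82.49)
```

View pics/side2.png

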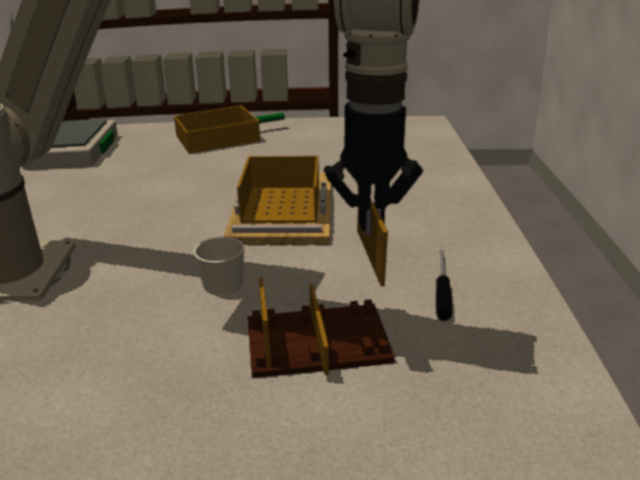

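The panel hangs vertical in the jaws (side view, 378,245) and the other two are still in the rack. Now I'll carry it over to the sill.

>>> play_rows(
  commands=[
    {"claw": 0, "linear": [13, -4, -5], "yaw": -3},
    {"claw": 0, "linear": [40, -12, -10], "yaw": -9},
    {"claw": 0, "linear": [70, -22, -10], "yaw": -15.5},
    {"claw": 0, "linear": [100, -31, -10], "yaw": -22},
    {"claw": 0, "linear": [130, -41, -10], "yaw": -28.5},
    {"claw": 0, "linear": [160, -50, -10], "yaw": -35},
    {"claw": 0, "linear": [190, -60, -10], "yaw": -41.5},
    {"claw": 0, "linear": [220, -69, -10], "yaw": -48},
    {"claw": 0, "linear": [250, -79, -10], "yaw": -54.5},
    {"claw": 0, "linear": [280, -88, -10], "yaw": -61},
    {"claw": 0, "linear": [305, -96, -10], "yaw": -67.5},
    {"claw": 0, "linear": [318, -100, -10], "yaw": -74},
    {"claw": 0, "linear": [324, -102, -10], "yaw": -79.5},
    {"claw": 0, "linear": [324, -102, -10], "yaw": -79.5},
    {"claw": 0, "linear": [324, -102, -10], "yaw": -79.5},
    {"claw": 0, "linear": [324, -102, -10], "yaw": -79.5},
  ],
  squeeze=80,
)

```text
clock: 5.28
tcp_pos: [0.4977, 0.1084, 0.2114]
tool_rot: [0.028, 1.0, -0.0, 0.0]
ft_force: [0.4, -0.1, -6.5]
grip_width: 0.06
grasp_force: 78.3
```

```bash
python3 - <<'E'
from h import *
o=arm.get_obs(); print(o['tcp_pos'],o['tool_rot'],o['ft_force'])
p=arm.camera_params('wrist'); print((-np.array(p['R']).T@p['t']).round(3))
im,d=arm.capture('wrist'); cv2.imwrite('pics/w3.png',im[:,:,::-1]); np.savez('w3.npz',im=im,d=d,**{k:np.array(p[k]) for k in p})
for n in ['scene','side']: panel(n,[.497,.109],0,.09,.13,.18,save=f'pics/{n}3.png')
E
```

```text
[0.49768517 0.10839152 0.21144695] [ 2.84140873e-02  9.99596182e-01 -1.46053215e-04  3.02722882e-04] [ 0.37411444 -0.13870932 -6.48845036]
[0.422 0.112 0.33 ]
scene 798 z [0.1454 0.1796] (array([499.7, 105.8]), array([148.3,  10.6]), -2.16)
   normal [0.0547 0.9985 0.0029] tilt deg 0.17 ang 86.87
side 1336 z [0.1476 0.1797] (array([500.4, 103.8]), array([146.6,  11.6]), -3.76)
   normal [0.054  0.9985 0.0105] tilt deg 0.6 ang 86.91
```

View pics/w3.png

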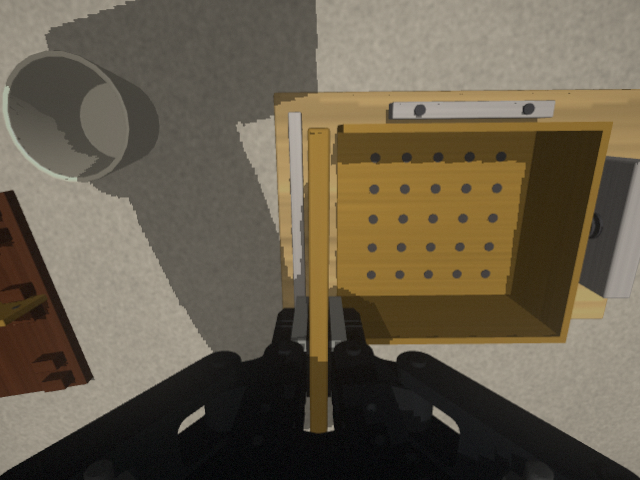

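The wrist view shows the panel's top edge at (318,280), between the lip at (296,210) and the tray mouth at (340,230). Next I'll measure the panel against the tray from here.

```bash
python3 - <<'E'
from h import *
z=np.load('w3.npz');im,d=z['im'],z['d'];p={k:z[k] for k in ['fx','fy','cx','cy','dist','R','t']}
P,u,v=cloud(p,d,np.ones((480,640),bool)); g=gold(im)[v,u]
a=np.radians(87.);ax=np.array([np.cos(a),np.sin(a)]);ay=np.array([-ax[1],ax[0]])
s=P[:,:2]-[.4977,.1084];X=s@ax;Y=s@ay
T=g&(abs(P[:,2]-.098)<.004)&(X>.003)&(X<.2)&(abs(Y)<.1); print('rim',T.sum(),rect(P[T]),'X',np.percentile(X[T],[0,1,99,100]).round(4),'Y',np.percentile(Y[T],[0,1,99,100]).round(4))
for sg in (-1,1):
    W=T&(abs(Y-sg*.0725)<.008)&(X<.14); print(' side',sg,W.sum(),np.percentile(Y[W],[1,50,99]).round(4),'Xmin',np.percentile(X[W],[0,1,3]).round(4),'slope',np.degrees(np.polyfit(X[W],Y[W],1)[0]).round(2))
B=T&(X>.14)&(abs(Y)<.06); print(' back',B.sum(),np.median(X[B]),'slope',np.degrees(np.polyfit(Y[B],X[B],1)[0]))
L=(abs(P[:,2]-.032)<.004)&(X<-.005)&(X>-.06)&(abs(Y)<.09)&~g; print('lip',L.sum(),np.percentile(X[L],[1,10,50,90,99]).round(4),'Ymax',np.percentile(Y[L],99.5),'slope',np.degrees(np.polyfit(Y[L],X[L],1)[0]))
Q=g&(abs(P[:,2]-.227)<.008)&(abs(X)<.012)&(abs(Y)<.1); print('panel',Q.sum(),rect(P[Q]),np.median(P[Q,2]),np.percentile(X[Q],[1,50,99]).round(4),np.percentile(Y[Q],[0,.5,99.5,100]).round(4),'slope',np.degrees(np.polyfit(Y[Q],X[Q],1)[0]))
E
```

```text
rim 6241 (array([499.3, 203.9]), array([160.5, 150.3]), 87.38) X [0.0147 0.0191 0.1748 0.176 ] Y [-0.0715 -0.0704  0.0786  0.0788]
 side -1 1314 [-0.0708 -0.0671 -0.0652] Xmin [0.0325 0.0339 0.0356] slope 0.11
 side 1 1830 [0.0734 0.076  0.0784] Xmin [0.0147 0.0158 0.0186] slope 0.35
 back 1907 0.17115382771825913 slope -0.7683931243007258
lip 2321 [-0.0229 -0.0218 -0.0178 -0.0137 -0.0127] Ymax 0.08691979076171892 slope -0.2891085288984441
panel 5778 (array([472.2, 109.2]), array([100.6,   6.8]), -3.58) 0.22754055098439213 [-0.0031 -0.0002  0.0026] [-0.0249 -0.0234  0.0755  0.0758] slope 0.22712187893281646
```

>>> play_rows(
  commands=[
    {"claw": 0, "linear": [3.5, 1, 0], "yaw": -0.6},
    {"claw": 0, "linear": [3.5, 1, 8], "yaw": -0.6},
    {"claw": 0, "linear": [3.5, 1, 25], "yaw": -0.6},
    {"claw": 0, "linear": [3.5, 1, 45], "yaw": -0.6},
    {"claw": 0, "linear": [3.5, 1, 65], "yaw": -0.6},
    {"claw": 0, "linear": [3.5, 1, 85], "yaw": -0.6},
    {"claw": 0, "linear": [3.5, 1, 103], "yaw": -0.6},
    {"claw": 0, "linear": [3.5, 1, 115], "yaw": -0.6},
    {"claw": 0, "linear": [3.5, 1, 120], "yaw": -0.6},
    {"claw": 0, "linear": [3.5, 1, 120], "yaw": -0.6},
    {"claw": 0, "linear": [3.5, 1, 120], "yaw": -0.6},
    {"claw": 0, "linear": [3.5, 1, 120], "yaw": -0.6},
  ],
)

```text
clock: 6.43
tcp_pos: [0.4949, 0.1102, 0.0922]
tool_rot: [0.022, 1.0, 0.0, 0.001]
ft_force: [-0.2, 0.3, -5.9]
grip_width: 0.063
grasp_force: 78.2
```

```bash
cat > m.py <<'E'
from h import *
import sys
o=arm.get_obs(); print(o['tcp_pos'].round(4),np.round(o['tool_rot'],4),o['ft_force'].round(2),o['wrist_torque'].round(2))
p=arm.camera_params('wrist'); im,d=arm.capture('wrist'); cv2.imwrite(f'pics/{sys.argv[1]}.png',im[:,:,::-1])
P,u,v=cloud(p,d,np.ones((480,640),bool)); g=gold(im)[v,u]
a=np.radians(87.3);ax=np.array([np.cos(a),np.sin(a)]);ay=np.array([-ax[1],ax[0]])
s=P[:,:2]-o['tcp_pos'][:2];X=s@ax;Y=s@ay
T=g&(abs(P[:,2]-.098)<.004)&(X>.0045)&(X<.2)&(abs(Y)<.1)
if T.sum()>50: print('rim',T.sum(),rect(P[T]),'X',np.percentile(X[T],[0,1,99,100]).round(4),'Y',np.percentile(Y[T],[.3,99.7]).round(4))
B=T&(X>.12)&(abs(Y)<.05)
if B.sum()>50: print('back X',np.percentile(X[B],[2,50,98]).round(4),'slope',np.degrees(np.polyfit(Y[B],X[B],1)[0]))
Q=g&(abs(P[:,2]-o['tcp_pos'][2]-.016)<.008)&(abs(X)<(.0038 if o['tcp_pos'][2]<.09 else .01))&(abs(Y)<.1); print('panel',Q.sum(),rect(P[Q]),'z',np.median(P[Q,2]),'X',np.percentile(X[Q],[1,50,99]).round(4),'Y',np.percentile(Y[Q],[.5,99.5]).round(4),'slope',np.degrees(np.polyfit(Y[Q],X[Q],1)[0]))
E
python3 m.py w4
python3 - <<'E'
from h import *
for n in ['scene','side']: 
    im,d=arm.capture(n); cv2.imwrite(f'pics/{n}4.png',cv2.resize(im[100:300,150:500,::-1],None,fx=2.2,fy=2.2))
E
```

```text
[0.4949 0.1102 0.0922] [2.200e-02 9.998e-01 3.000e-04 1.000e-03] [-0.15  0.26 -5.95] [-0.03  0.01  0.04]
rim 4908 (array([455.1, 167.1]), array([81. , 68.9]), 89.43) X [0.0133 0.0138 0.0921 0.0944] Y [0.0704 0.0754]
panel 5797 (array([469.3, 111.7]), array([100.4,   7.5]), -2.74) z 0.10827025171235004 X [-0.0033 -0.0004  0.0024] Y [-0.0232  0.0755] slope -0.17014633406959195
```

View pics/w4.png

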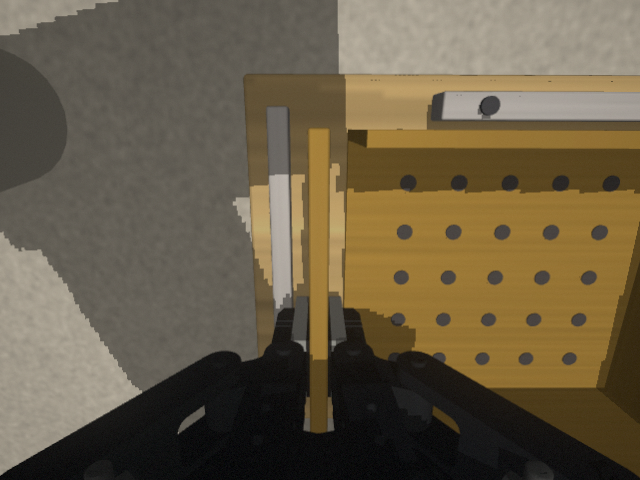

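The panel's end at (318,132) lines up with the outer face of the tray side at (400,135), and the panel sits midway between the lip and the mouth. Lowering it onto the board.

>>> play_rows(
  commands=[
    {"claw": 0, "linear": [0, 0, 3], "yaw": 0},
    {"claw": 0, "linear": [0, 0, 5], "yaw": 0},
    {"claw": 0, "linear": [0, 0, 6.5], "yaw": 0},
    {"claw": 0, "linear": [0, 0, 7], "yaw": 0},
    {"claw": 0, "linear": [0, 0, 7], "yaw": 0},
    {"claw": 0, "linear": [0, 0, 7], "yaw": 0},
  ],
)

```text
clock: 7.08
tcp_pos: [0.4939, 0.1101, 0.0848]
tool_rot: [0.022, 1.0, 0.0, 0.0]
ft_force: [-3.1, -1.4, 2.1]
grip_width: 0.058
grasp_force: 79.5
```

>>> play_rows(
  commands=[
    {"claw": 0, "linear": [0, 1, -0.4], "yaw": 0},
    {"claw": 0, "linear": [0, 3, -0.4], "yaw": 0},
    {"claw": 0, "linear": [0, 5, -0.4], "yaw": 0},
    {"claw": 0, "linear": [0, 7, -0.4], "yaw": 0},
    {"claw": 0, "linear": [0, 8.5, -0.4], "yaw": 0},
    {"claw": 0, "linear": [0, 8.5, -0.4], "yaw": 0},
    {"claw": 0, "linear": [0, 8.5, -0.4], "yaw": 0},
  ],
)

```text
clock: 7.67
tcp_pos: [0.4948, 0.1187, 0.0848]
tool_rot: [0.022, 1.0, 0.0, 0.0]
ft_force: [0.8, -2.7, -1.2]
grip_width: 0.058
grasp_force: 79.1
```

```bash
python3 m.py w5
```

```text
[0.4948 0.1187 0.0848] [2.190e-02 9.998e-01 1.000e-04 5.000e-04] [ 0.83 -2.66 -1.17] [-0.68 -0.1   0.02]
rim 5782 (array([456.7, 167.2]), array([83.1, 69.3]), 87.54) X [0.0049 0.0055 0.0861 0.088 ] Y [0.0699 0.075 ]
panel 5962 (array([469.2, 119.4]), array([100.4,   6.4]), -2.59) z 0.10092637507109736 X [-0.0033 -0.0004  0.0026] Y [-0.0233  0.0755] slope -0.12870105775229693
```

>>> play_rows(
  commands=[
    {"claw": 0, "linear": [0, 1, 0], "yaw": 0},
    {"claw": 0, "linear": [0, 2, 0], "yaw": 0},
    {"claw": 0, "linear": [0, 2, 0], "yaw": 0},
    {"claw": 0, "linear": [0, 2, 0], "yaw": 0},
  ],
)

```text
clock: 8.05
tcp_pos: [0.4946, 0.1205, 0.0848]
tool_rot: [0.022, 1.0, -0.0, 0.0]
ft_force: [1.2, -3.6, -0.7]
grip_width: 0.06
grasp_force: 79.1
```

>>> play_rows(
  commands=[
    {"claw": 0, "linear": [0, 1, 0], "yaw": 0},
    {"claw": 0, "linear": [0, 2, 0], "yaw": 0},
    {"claw": 0, "linear": [0, 2, 0], "yaw": 0},
    {"claw": 0, "linear": [0, 2, 0], "yaw": 0},
  ],
)

```text
clock: 8.38
tcp_pos: [0.4946, 0.1221, 0.0848]
tool_rot: [0.022, 1.0, -0.0, 0.0]
ft_force: [0.6, -4.7, -0.6]
grip_width: 0.06
grasp_force: 79.2
```

>>> play_rows(
  commands=[
    {"claw": 0, "linear": [0, 1, 0], "yaw": 0},
    {"claw": 0, "linear": [0, 2, 0], "yaw": 0},
    {"claw": 0, "linear": [0, 2, 0], "yaw": 0},
    {"claw": 0, "linear": [0, 2, 0], "yaw": 0},
  ],
)

```text
clock: 8.72
tcp_pos: [0.4946, 0.1236, 0.0848]
tool_rot: [0.022, 1.0, -0.001, 0.0]
ft_force: [1.1, -5.7, 1.4]
grip_width: 0.058
grasp_force: 79.3
```

>>> play_rows(
  commands=[
    {"claw": 0, "linear": [0, 1, 0], "yaw": 0},
    {"claw": 0, "linear": [0, 2, 0], "yaw": 0},
    {"claw": 0, "linear": [0, 3, 0], "yaw": 0},
    {"claw": 0, "linear": [0, 4, 0], "yaw": 0},
    {"claw": 0, "linear": [0, 4, 0], "yaw": 0},
    {"claw": 0, "linear": [0, 4, 0], "yaw": 0},
  ],
)

```text
clock: 9.22
tcp_pos: [0.4948, 0.1265, 0.0848]
tool_rot: [0.023, 1.0, -0.002, 0.0]
ft_force: [1.5, -9.1, 1.8]
grip_width: 0.06
grasp_force: 79.6
```

```bash
python3 m.py w6; python3 - <<'E'
from h import *
im,d=arm.capture('scene'); cv2.imwrite('pics/scene6.png',cv2.resize(im[100:280,240:480,::-1],None,fx=3,fy=3,interpolation=cv2.INTER_CUBIC)); z=np.load('scene0.npz')
np.savez('scene6.npz',im=im,d=d)
p=arm.camera_params('scene');a=np.radians(87.3);ax=np.array([np.cos(a),np.sin(a)]);ay=np.array([-ax[1],ax[0]])
for i,dd in ((z['im'],z['d']),(im,d)):
    P,u,v=cloud(p,dd,gold(i)); s=P[:,:2]-[.5,.2];X=s@ax;Y=s@ay
    for zl,nm in ((.09,'rim'),(.04,'wall')):
        W=(P[:,2]>zl)&(P[:,2]<.102)&(X>.05)&(X<.12)&(abs(Y)<.06); print(nm,W.sum(),np.percentile(X[W],[5,25,50,75,95]).round(4),X[W].mean().round(4))
E
```

```text
[0.4948 0.1265 0.0848] [ 2.270e-02  9.997e-01 -2.200e-03  2.000e-04] [ 1.53 -9.11  1.78] [-2.12 -0.14  0.01]
rim 5908 (array([456.9, 174.8]), array([83.4, 68.9]), 87.46) X [0.0046 0.0055 0.0859 0.088 ] Y [0.0695 0.0746]
panel 6072 (array([469.2, 127.7]), array([100.2,   6.8]), -3.08) z 0.10090926701990545 X [-0.0032 -0.0002  0.0028] Y [-0.0235  0.0755] slope 0.09407714544295295
rim 176 [0.0773 0.0791 0.0806 0.0822 0.0847] 0.0807
wall 843 [0.0764 0.0786 0.08   0.0813 0.0835] 0.08
rim 182 [0.083  0.0842 0.0855 0.0868 0.0893] 0.0857
wall 835 [0.0823 0.0841 0.0854 0.0867 0.0889] 0.0855
```

View pics/scene6.png

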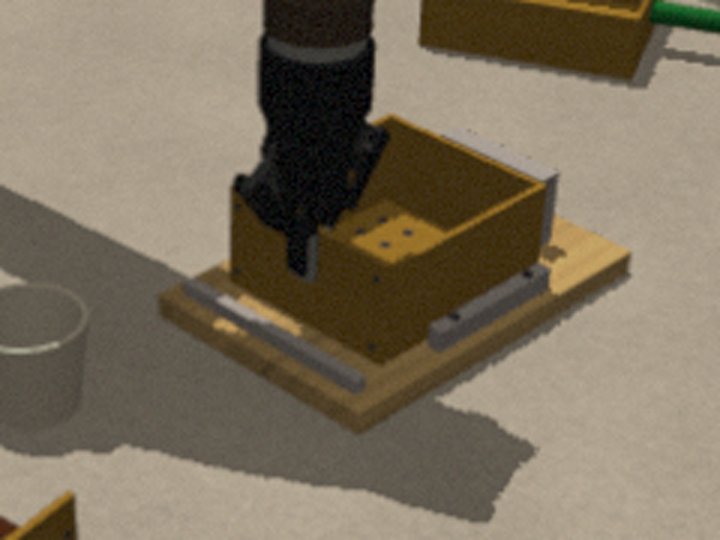

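View pics/w6.png

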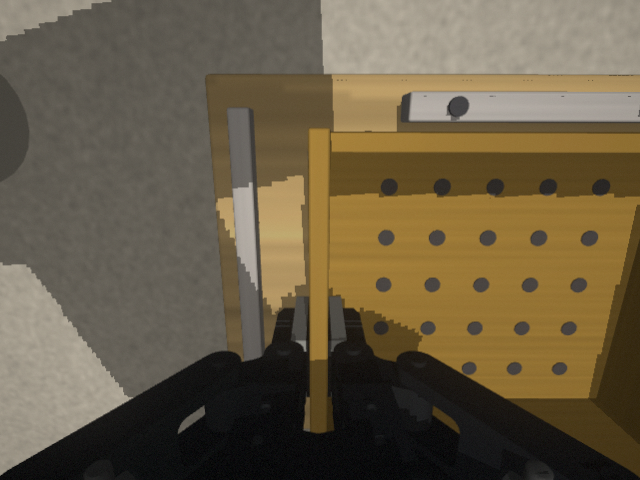

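The scene crop shows the panel flush across the tray mouth (about 310,290), behind the lip. The wrist view shows no gap at (328,140), and the tray has slid about 5.3 mm. Two millimetres more, with slightly less down pressure.

>>> play_rows(
  commands=[
    {"claw": 0, "linear": [0, 1, -0.2], "yaw": 0},
    {"claw": 0, "linear": [0, 2, -0.3], "yaw": 0},
    {"claw": 0, "linear": [0, 2.3, -0.3], "yaw": 0},
    {"claw": 0, "linear": [0, 2.3, -0.3], "yaw": 0},
    {"claw": 0, "linear": [0, 2.3, -0.3], "yaw": 0},
    {"claw": 0, "linear": [0, 2.3, -0.3], "yaw": 0},
    {"claw": 0, "linear": [0, 2.3, -0.3], "yaw": 0},
  ],
)

```text
clock: 9.9
tcp_pos: [0.4949, 0.1284, 0.0848]
tool_rot: [0.023, 1.0, -0.003, 0.0]
ft_force: [1.9, -10.7, -0.2]
grip_width: 0.058
grasp_force: 79.3
```

```bash
python3 m.py w7; python3 - <<'E'
from h import *
p=arm.camera_params('scene');a=np.radians(87.3);ax=np.array([np.cos(a),np.sin(a)]);ay=np.array([-ax[1],ax[0]])
im,d=arm.capture('scene');z=np.load('scene0.npz')
def pts(i,dd):
    P,u,v=cloud(p,dd,gold(i)); s=P[:,:2]-[.5,.2]; return P,s@ax,s@ay
for i,dd in ((z['im'],z['d']),(im,d)):
    P,X,Y=pts(i,dd); W=(P[:,2]>.04)&(P[:,2]<.102)&(X>.05)&(X<.12)&(abs(Y)<.06); print('wall',np.median(X[W]).round(4),X[W].mean().round(4))
F=(X<-.065)&(X>-.085)&(abs(Y)<.07)&(abs(Y+0)>.02)&(P[:,2]>.026)&(P[:,2]<.095)
A=np.c_[np.ones(F.sum()),Y[F],P[F,2]]; c=np.linalg.lstsq(A,X[F],rcond=None)[0]; print('front face',F.sum(),'yaw,tilt deg',np.degrees(c[1:]).round(2),'X at centre',c@[1,0,.06])
G=(X<-.06)&(X>-.09)&(abs(Y)<.09); print('Y ext',np.percentile(Y[G],[.5,99.5]).round(4),'z',np.percentile(P[G,2],[1,99]).round(4))
o=arm.get_obs();print(o['ft_force'],o['tcp_pos'],o['clock'])
E
```

```text
[0.4949 0.1284 0.0848] [ 2.290e-02  9.997e-01 -2.600e-03  1.000e-04] [  1.92 -10.72  -0.2 ] [-2.25 -0.29 -0.04]
rim 5947 (array([457.1, 177.1]), array([84.6, 69. ]), 87.43) X [0.0045 0.0055 0.0861 0.0891] Y [0.0695 0.0746]
panel 6078 (array([469.4, 129.4]), array([100.5,   6.9]), -3.22) z 0.1009276067379289 X [-0.0032 -0.0002  0.0028] Y [-0.0232  0.0755] slope 0.08939295557261645
wall 0.08 0.08
wall 0.0872 0.0873
front face 907 yaw,tilt deg [-0.34 -0.61] X at centre -0.07417197654851976
Y ext [-0.0747  0.0748] z [0.0208 0.2756]
[  1.42898168 -10.62036454   0.29775401] [0.49488041 0.12841134 0.08483189] 10.0
```

```bash
python3 -c "
from plant import arm
print(arm.finish_job())"
```

```text
the job is handed in; nothing more can be done
None
```

I handed the job in with the full-size end panel standing behind the lip, flush and centred on the tray mouth, and still held there. The tray was pushed in about 7.3 mm of its 18 mm travel, so about 7 N; the wrist reads 10.6 N, the rest apparently board friction.

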